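# Sort clamp weights by feel

## Robot

A 7-joint arm with a two-finger parallel gripper is mounted at the origin on the work surface. World frame = base frame: x ahead of the robot, y to its left, z up, the work surface at z = 0. Lengths are in m, angles in rad, forces in N, time in s.
With the tool pointing down it reaches from about 0.4 to 0.9 m from the base axis. Payload 5.5 kg.
Tool frame: the origin (TCP) lies at the very end of the fingers, on their centre line; the grasp point (between the pads) lies 19 mm behind it; z points along the fingers, y is the direction in which the jaws open and shut (so a half turn about z gives the same grasp; the last joint's range is limited). The gripper opens to 85 mm and grips with 20 to 120 N. Pads are 22 mm wide; open, the fingers measure 114 mm over their backs; the gripper's body (76 mm by 85 mm) begins 54 mm behind the grasp point. The pads swing forward as they close: fully open they stand 13 mm farther back than shut.
Start: joints at [1.496, 0.501, -0.427, 1.55, 0.221, 1.138, -0.21], TCP at [0.215, -0.613, 0.231] pointing down, gripper open.
Joint ranges: [-2.88, 2.88], [-0.31, 2.03], [-1.54, 1.56], [0.2, 2.42], [-1.41, 4.55], [0.19, 2.02], [-2.57, 2.57]. Speed limits (rad/s): [2.57, 2.57, 3.14, 3.14, 3.14, 3.14, 3.14].

## Interface

Orientations are given as [roll, pitch, yaw] about the fixed x, y, z axes, in that order (R = Rz(yaw) Ry(pitch) Rx(roll)).
In Python, from station import manip gives the robot as it stands. Calls block until the motion is done:
- manip.move_to(position, orientation): joint-space move of the TCP to a pose.
- manip.move_straight(position, rotation=None, v=0.15, guard=None): straight line of the TCP; rotation=None keeps the orientation; v is the mean speed in m/s. With guard (N) it stops when the force on the tool has changed by that much, and returns True; else False.
- manip.move_joints(angles): joint-space move.
- manip.set_gripper(opening): finger opening in m; the grip force is fixed at half the most; returns when the fingers have stopped.
- manip.dwell(seconds).
- manip.ik(position, orientation): joint angles nearest the present ones, or None.
- manip.observe(): the state.
- manip.camera(name): name is "scene" or "top"; returns a dict with "img" (400x640x3 uint8, blue, green, red), "K" (3x3 intrinsics, pixels), "rvec" (rotation vector, rad) and "tvec" (3), from world to camera coordinates, as OpenCV has them. Camera axes: x right, y down, z forward; pixel columns grow to the right and rows downward; lengths in m; the calibration is good to about 2 mm. A picture is of the moment at which its call begins. There is no depth.
A pose or a line that the arm cannot do raises manip.IKError and nothing moves.
- manip.sign_off(): hands the job in, once; it reports no verdict.
The state is a dict: "t": time; "joints": joint angles; "qvel": joint speeds; "effort": joint torques, N m; "tool_pos": TCP position; "tcp_rot": TCP orientation; "ft_force": force on the tool from outside, world axes, zero at the start; "moment": the same for the moment, N m; "gripper_width": finger opening in m.
Only numpy, scipy, OpenCV 4.12 (cv2) and the standard library are available. Lean on these libraries where they do the work, as an engineer would, in place of code of your own. Each camera call takes 0.05 s, during which the arm holds its last target. There are 200 camera calls.

## Task

Two turned wooden clamp weights stand on the carver's bench; they look alike, but each may be steel-cored (heavy) or an unfilled blank (light). One at a time, lift each just clear of the bench (a finger's breadth or two), hold it still for a second to feel its load, then lower it upright into a free pocket, of the square-ended rack if heavy, of the round-ended rack if light, until you feel it rest on the pocket's bottom, and let go. Seat them gently, neither dropped nor pressed hard (under about 20 N), and leave the glue can, the glue pot and the gouge where they are.

Things in the scene. Friction and masses are not known exactly. Their poses are not given: they have to be found in the camera images.
- weight_a_center (a point): one of two turned beech clamp weights, outwardly alike: round body 56 mm in diameter from 0 to 53 mm, above it a round stem 34 mm in diameter from 53 to 98 mm (the part to grip). This point is its centre, 49 mm above its underside; z is its upright axis. It is either steel-cored (about 520 g, 480 to 560 g) or an unfilled blank (about 145 g, 130 to 160 g). Either kind can be in either place, and both may be of one kind. The core inside may tick sideways by about 2 mm
- weight_b_center (a point): one of two turned beech clamp weights, outwardly alike: round body 56 mm in diameter from 0 to 53 mm, above it a round stem 34 mm in diameter from 53 to 98 mm (the part to grip). This point is its centre, 49 mm above its underside; z is its upright axis. It is either steel-cored (about 520 g, 480 to 560 g) or an unfilled blank (about 145 g, 130 to 160 g). Either kind can be in either place, and both may be of one kind. The core inside may tick sideways by about 2 mm
- weight_a: the first weight again, origin at the centre of its underside
- weight_b: the second weight again, origin at the centre of its underside
- square_rack: rack for the steel-cored weights: square-ended wooden block 165 x 80 mm on a dark foot board 215 x 104 x 10 mm, 62 mm high, screwed down; origin under its centre, x along its length, z up. Two round pockets 59 mm in diameter, 90 mm apart along x, each bottomed by a level cork pad set at its own unknown depth, 13 to 43 mm below the rim; a pad is stiffly sprung: it gives 1 mm for every 4 N, 8 mm at most
- round_rack: rack for the blanks: wooden block 80 mm wide with half-round ends, 245 mm long in all, no foot board, 62 mm high, screwed down; origin under its centre, x along its length, z up. Two round pockets 59 mm in diameter, 90 mm apart along x, each bottomed by a level cork pad set at its own unknown depth, 13 to 43 mm below the rim; a pad is stiffly sprung: it gives 1 mm for every 4 N, 8 mm at most
- square_rack_pocket0 (a point): centre of the mouth of a pocket of the square-ended rack, level with its rim 62 mm above the bench; z up
- square_rack_pocket1 (a point): centre of the mouth of a pocket of the square-ended rack, level with its rim 62 mm above the bench; z up
- round_rack_pocket0 (a point): centre of the mouth of a pocket of the round-ended rack, level with its rim 62 mm above the bench; z up
- round_rack_pocket1 (a point): centre of the mouth of a pocket of the round-ended rack, level with its rim 62 mm above the bench; z up
- glue_can: bystander: closed can, 52 mm in diameter, 130 mm high, standing; origin under its centre
- glue_pot: bystander: open white pot, 72 mm in diameter, 60 mm high, standing; origin under its centre
- gouge: bystander: hand tool with wooden handle, about 200 mm long, lying flat along its x
Things that resemble listed ones, but are neither listed nor needed, are in the scene too. What is shaped like the weight_a but orange or yellow is not meant.

How it is judged:
By the outcome, as a careful person would: the job done as asked, in the order asked, and still so for the second after the job is handed in, with the robot touching nothing.
It also fails if it takes over 64 s, if anything falls off the work surface, if the arm or the gripper's body presses on something with over 40 N, if the wrist force passes 120 N, or if a joint passes its speed limit or range.

## Working session

There is one attempt and no reset: what is moved stays moved. The work goes in short steps, each a Python script; the robot and the scene stay as the last script left them, time stands still between calls to the robot, and variables do not carry over. Pictures are saved under pics/ and viewed, about 8 in all and at most 12, crops included, and the job is handed in when it is done.

```bash
mkdir -p pics; ls; python3 - <<'E'
from station import manip
import cv2,numpy as np
for n in("scene","top"):
    c=manip.camera(n);cv2.imwrite(f"pics/{n}0.png",c["img"]);print(n,c["K"],c["rvec"],c["tvec"], (-cv2.Rodrigues(np.array(c["rvec"]))[0].T@np.array(c["tvec"]).ravel()))
o=manip.observe();print(o)
E
```

```text
pics
scene [[434.38840194   0.         316.19921504]
 [  0.         434.38840194 198.82288818]
 [  0.           0.           1.        ]] [ 1.89792194  1.63552655 -0.62991735] [-0.08803819 -0.38614853  1.36358751] [ 1.20393249 -0.09600386  0.74670083]
top [[449.70450867   0.         316.81444936]
 [  0.         449.70450867 203.05329547]
 [  0.           0.           1.        ]] [ 2.15260527 -2.12287499  0.16095395] [0.0075091  0.59886536 1.04775446] [0.42891427 0.00863521 1.12802637]
{'t': 0.1, 'joints': array([ 1.49616301,  0.50178154, -0.42681835,  1.55135047,  0.22081657,
        1.13832468, -0.2102965 ]), 'qvel': array([-0.00197924, -0.00247117, -0.00073289, -0.00275615,  0.00103898,
        0.00093203, -0.00066769]), 'effort': array([-1.05998683e-02, -5.70808947e+01, -5.83864510e+00, -2.81743366e+01,
        1.04495231e-02,  5.62265224e-03,  1.22656087e-05]), 'tool_pos': array([ 0.21519057, -0.6126692 ,  0.23034474]), 'tcp_rot': array([-3.13978880e+00, -5.29249887e-05,  3.37902589e-01]), 'ft_force': array([ 0.33302533,  0.2528373 , -0.38140613]), 'moment': array([ 0.03357656,  0.0333793 , -0.04208968]), 'gripper_width': 0.0856652631625677}
```

View pics/top0.png

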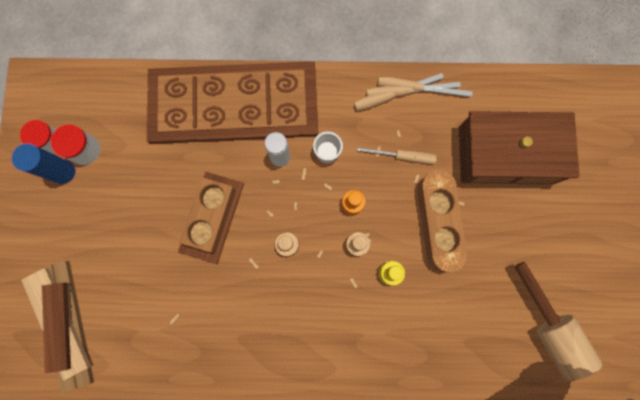

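View pics/scene0.png

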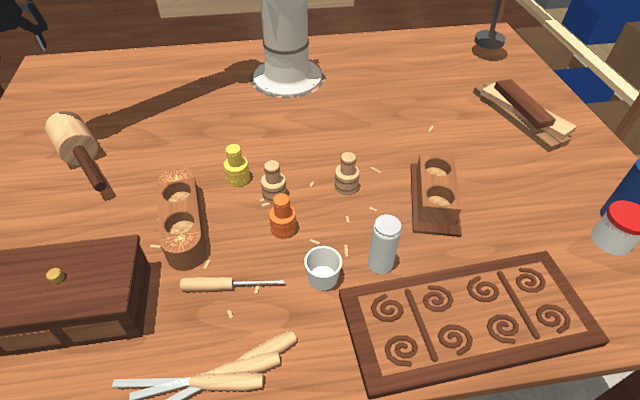

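Top view: the beech weights are at (287,244) and (358,244). The orange (353,202) and yellow (392,273) ones are decoys. The square-ended rack on its dark foot is at (212,217) and the round-ended one at (443,222). Next, one enlarged crop with measurements.

```bash
cat > h.py <<'E'
from station import manip
import cv2,numpy as np
def ray(c,px,z):
    R=cv2.Rodrigues(np.array(c["rvec"],float))[0];t=np.array(c["tvec"],float).ravel()
    o=-R.T@t;d=R.T@np.linalg.inv(c["K"])@np.array([px[0],px[1],1.])
    return (o+d*(z-o[2])/d[2])[:2]
def proj(c,P):
    return cv2.projectPoints(np.array(P,float).reshape(-1,3),np.array(c["rvec"],float),np.array(c["tvec"],float),c["K"],None)[0].reshape(-1,2)
E
python3 - <<'E'
from h import *
c=manip.camera("top");s=manip.camera("scene")
for p in[(286,242),(358,243)]:print("w",ray(c,p,.098))
for p in[(213,197),(201,232),(441,202),(447,239)]:print("p",ray(c,p,.062))
for p in[(272,167),(347,158)]:print("ws",ray(s,p,.098))
im=c["img"][160:290,170:480];a=cv2.resize(im,None,fx=2.58,fy=2.58,interpolation=cv2.INTER_CUBIC)
im=s["img"][130:280,145:475];b=cv2.resize(im,(a.shape[1],int(150*a.shape[1]/330)-115+115),interpolation=cv2.INTER_CUBIC)
v=np.vstack([a,b])[:700];v=cv2.resize(v,None,fx=.85,fy=.85);print(v.shape);cv2.imwrite("pics/crop1.png",v)
E
```

```text
w [0.49950356 0.0847117 ]
w [ 0.499517   -0.07995333]
p [0.60767251 0.26582522]
p [0.52289647 0.29016033]
p [ 0.60290445 -0.28194175]
p [ 0.51437523 -0.29359207]
ws [ 0.51214896 -0.08557273]
ws [0.50730751 0.08095129]
(593, 680, 3)
```

View pics/crop1.png

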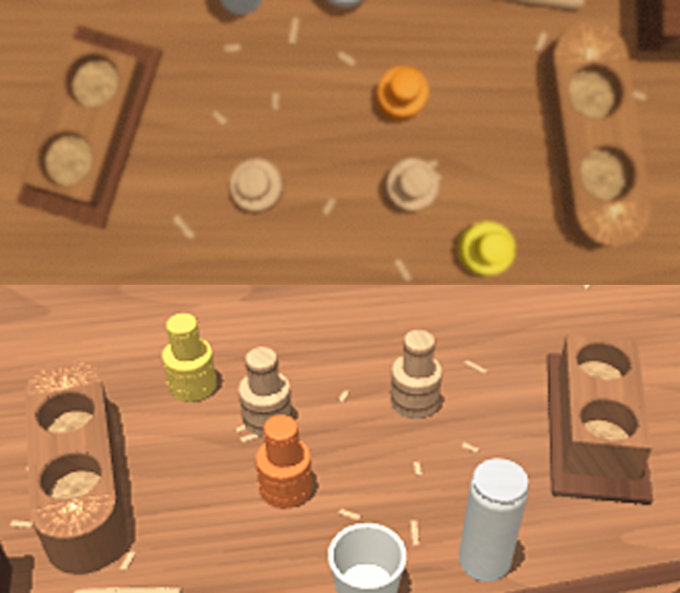

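The scene shows the same layout: beech weights at crop (262,390) and (415,375), with orange and yellow decoys beside them. The square rack is right in the scene view and the round rack left. Neither weight is orange or yellow, so both beech ones are the ones meant. Now I'll fit the rims and tops on the planes z=62 and 98 mm.

```bash
cat >> h.py <<'E'
from scipy.optimize import least_squares
S=4. # px/mm of rectified tile
def tile(c,xy,z,h=40):
    q=np.array([[-h,-h],[h,-h],[h,h],[-h,h]])/1000.
    w=[[xy[0]+a,xy[1]+b,z] for a,b in q]
    H=cv2.getPerspectiveTransform(proj(c,w).astype(np.float32),((q*1000+h)*S).astype(np.float32))
    return cv2.warpPerspective(c["img"],H,(int(2*h*S),)*2,flags=cv2.INTER_CUBIC)
def fit(c,xy,z,r,band=5,h=40,it=3,draw=None):
    """circle of known radius r mm: strongest radial edges, robust LSQ. tile col=x,row=y"""
    xy=np.array(xy,float);g=np.linalg.norm
    for k in range(it):
        T=tile(c,xy,z,h);f=cv2.GaussianBlur(T,(0,0),3).astype(float)
        th=np.radians(np.arange(0,360,5));rr=np.arange(r-band,r+band,.25)
        X=(h+np.outer(np.cos(th),rr))*S;Y=(h+np.outer(np.sin(th),rr))*S
        p=cv2.remap(f.astype(np.float32),X.astype(np.float32),Y.astype(np.float32),1)
        G=g(np.gradient(p,axis=1),axis=2);rb=rr[G.argmax(1)]
        P=np.c_[rb*np.cos(th),rb*np.sin(th)]
        s=least_squares(lambda m:g(P-m,axis=1)-r,[0,0],loss="soft_l1",f_scale=.5)
        xy=xy+s.x/1000
    T=tile(c,xy,z,h);cv2.circle(T,(int(h*S),)*2,int(r*S),(0,255,0),1)
    return xy,np.median(np.abs(s.fun))**.5,T
E
python3 - <<'E'
from h import *
V={n:manip.camera(n) for n in("top","scene")}
L=[("sq0",(.6077,.2658),.062,29.5),("sq1",(.5229,.2902),.062,29.5),("rd0",(.603,-.282),.062,29.5),("rd1",(.5144,-.2936),.062,29.5),("wa",(.503,.083),.098,17),("wb",(.503,-.083),.098,17)]
rows=[]
for n,c in V.items():
    row=[]
    for k,xy,z,r in L:
        p,e,T=fit(c,xy,z,r);print(n,k,p.round(4),round(e,2));row.append(cv2.resize(T,(132,132)) if 0 else cv2.resize(T,(260,260)))
    rows+= [np.hstack(row[:3]),np.hstack(row[3:])]
v=np.vstack(rows);v=cv2.resize(v,None,fx=.575,fy=.575);cv2.imwrite("pics/fit.png",v)
E
```

```text
top sq0 [0.6021 0.26  ] 1.26
top sq1 [0.52   0.2846] 1.38
top rd0 [ 0.6056 -0.2828] 0.79
top rd1 [ 0.515  -0.2935] 0.85
top wa [0.5049 0.0875] 1.56
top wb [ 0.5017 -0.086 ] 1.64
scene sq0 [0.6136 0.2663] 0.69
scene sq1 [0.5272 0.2904] 0.52
scene rd0 [ 0.6094 -0.2854] 0.61
scene rd1 [ 0.5203 -0.2958] 0.7
scene wa [0.5025 0.0842] 0.89
scene wb [ 0.5056 -0.0867] 0.94
```

View pics/fit.png

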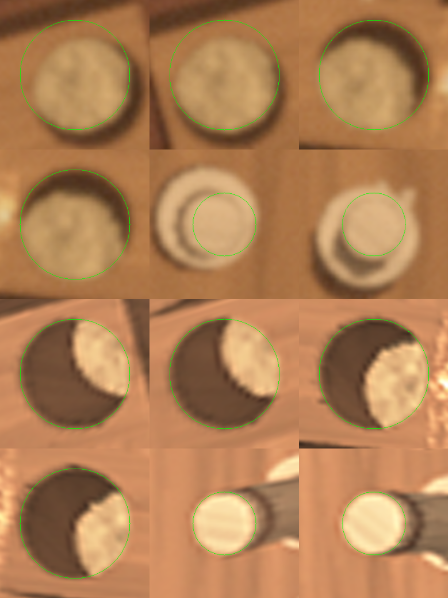

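The scene fits sit well on the rims and stem tops, and both pocket spacings come out at 89.7 mm. The top fits are shadow-biased on the square rack, and the views differ by about 4 mm in x, so I take the mean. I'll grip weight A, weigh it, and close the loop visually at the pocket.

```bash
cat >> h.py <<'E'
D=[np.pi,0,0.]
def F(n=10):
    a=[]
    for _ in range(n): manip.dwell(.02);a.append(manip.observe()["ft_force"])
    return np.mean(a,0)
def grab(x,y):
    manip.set_gripper(.07)
    manip.move_to([x,y,.17],D)
    manip.move_straight([x,y,.063],v=.15,guard=8)
    print("at",manip.observe()["tool_pos"].round(4));f0=F(5)
    manip.set_gripper(0);print("w",manip.observe()["gripper_width"],"f0",f0.round(2),F(3).round(2))
    p=manip.observe()["tool_pos"]
    manip.move_straight([x,y,p[2]+.025],v=.08)
    manip.dwell(.4);f=F(50);print("lifted",f.round(2),"mass g",(f0[2]-f[2])/9.81*1000,"t",manip.observe()["t"])
E
python3 - <<'E'
from h import *
print(manip.ik([.501,.0845,.17],D),manip.ik([.61,.265,.2],D),manip.ik([.605,-.283,.2],D))
grab(.501,.0845)
for n in("scene","top"):
    c=manip.camera(n);cv2.imwrite(f"pics/{n}1.png",c["img"])
E
```

```text
[ 0.66637696  0.54402888 -1.12991988  1.94669146  0.5797806   1.02446472
 -2.29919535] [ 0.10351014  0.66692777 -0.83761812  1.52917957  0.52026701  1.18000153
 -2.39950516] [ 0.75175204  0.57927257 -0.51520321  1.52854732  0.30516533  1.11454536
 -1.39945069]
at [0.5015 0.0849 0.0636]
w 0.03281259958376062 f0 [-0.11  0.53  0.  ] [-0.23  0.68  5.44]
lifted [ 0.04 -0.05 -4.99] mass g 508.58708985802116 t 6.4
```

It weighs 509 g, so A is heavy and goes to the square rack. I'll use pocket 1, the one farther from the scene camera, so pocket 0 stays visible.

```bash
python3 - <<'E'
from h import *
manip.move_straight([.501,.0845,.2],v=.2)
manip.move_to([.525,.289,.2],D)
manip.move_straight([.525,.289,.138],v=.15);manip.dwell(.3)
print(manip.observe()["tool_pos"],manip.observe()["t"])
c=manip.camera("scene");t=manip.camera("top")
for n,k in(("scene",c),("top",t)):cv2.imwrite(f"pics/{n}2.png",k["img"])
a=cv2.resize(c["img"][60:240,360:500],None,fx=3,fy=3,interpolation=2);b=cv2.resize(t["img"][140:280,130:280],None,fx=2.5,fy=2.5,interpolation=2)
v=np.zeros((540,420+375,3),np.uint8);v[:,:420]=a;v[:350,420:]=b;cv2.imwrite("pics/v2.png",v)
E
```

```text
[0.52552848 0.28928794 0.1389408 ] 8.9083
```

View pics/v2.png

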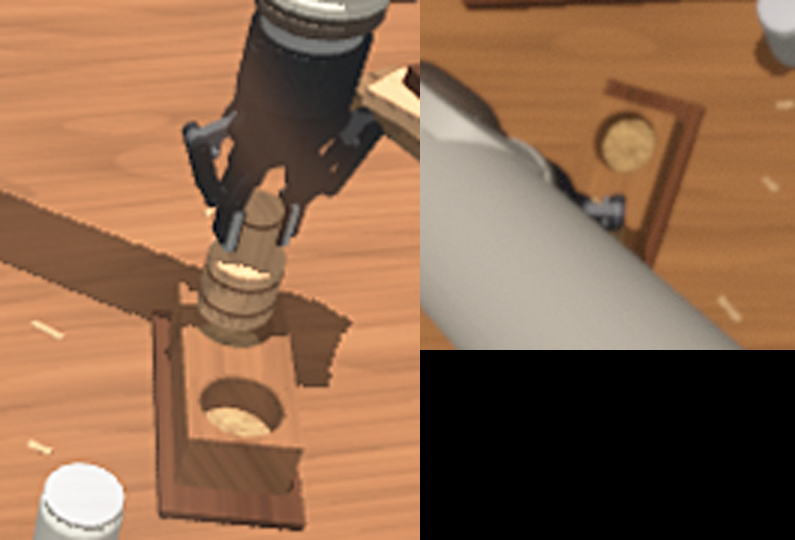

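The weight hangs upright over square pocket 1: body about (440,160), bottom front edge about (440,172) in scene pixels. I'll check the offset between its actual circles and those predicted from the TCP.

```bash
python3 - <<'E'
from h import *
c=manip.camera("scene")
p=manip.observe()["tool_pos"];u=p[2]-.0636
out=[]
for z in(u,u+.053):
    T=tile(c,p[:2],z,40);T=cv2.resize(T,(400,400))
    cv2.circle(T,(200,200),140,(0,255,0),1);out.append(T)
cv2.imwrite("pics/v3.png",np.hstack(out))
E
```

```text
(no output)
```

View pics/v3.png

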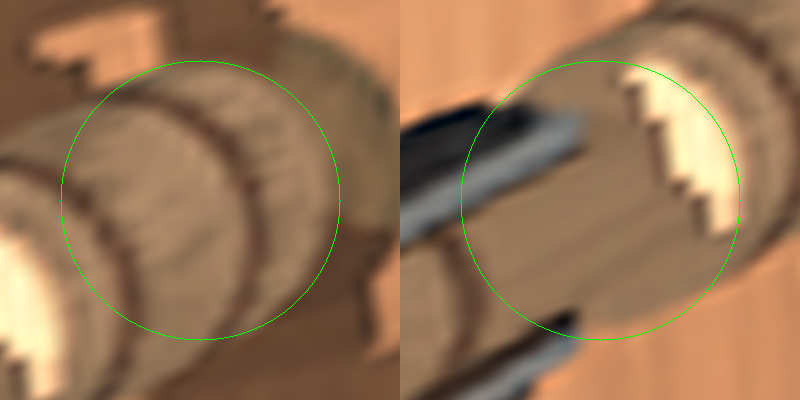

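The predicted circles match the body within about 1 mm. Combining the absolute and relative estimates gives a target of (0.527, 0.2906). I'll do a guarded descent in two stages, past the rim first.

```bash
cat >> h.py <<'E'
def down(x,y,z,guard=3,v=.03):
    m0=manip.observe()["moment"];f0=F(5)
    hit=manip.move_straight([x,y,z],v=v,guard=guard)
    o=manip.observe();f=F(5);p=o["tool_pos"]
    print("hit",hit,"pos",p.round(4),"under",round(p[2]-.0636,4),"df",(f-f0).round(2),"dm",(manip.observe()["moment"]-m0).round(3),"t",round(o["t"],2));return hit,f-f0
E
python3 - <<'E'
from h import *
x,y=.527,.2906
manip.move_straight([x,y,.138],v=.05);manip.dwell(.3)
down(x,y,.0636+.054)
E
```

```text
hit True pos [0.5261 0.2906 0.1237] under 0.0601 df [0.74 2.8  0.04] dm [ 0.853 -0.34   0.05 ] t 10.18
```

The weight is 2 mm inside the rim and being pushed in +y by the wall, so I shift +y and continue.

```bash
python3 - <<'E'
from h import *
p=manip.observe()["tool_pos"];print(p,F().round(2),manip.observe()["moment"].round(2))
x,y=p[0],p[1]+.0012
manip.move_straight([x,y,p[2]],v=.02);manip.dwell(.2);print(manip.observe()["tool_pos"],F().round(2),manip.observe()["moment"].round(2))
down(x,y,.0636+.052)
print(F().round(2),manip.observe()["moment"].round(2))
E
```

```text
[0.52599228 0.2905007  0.12370547] [ 1.55  3.49 -5.77] [ 1.12 -0.45  0.04]
[0.52578069 0.29104764 0.12346237] [-0.08 -0.05 -4.89] [ 0.03 -0.04 -0.06]
hit False pos [0.5259 0.2917 0.1153] under 0.0517 df [ 0.27 -0.17 -0.4 ] dm [-0.002  0.052  0.053] t 11.55
[-0.32 -0.07 -5.06] [ 0.05 -0.08 -0.01]
```

Lateral force is gone and it is 10 mm deep. I continue down to the pad.

```bash
python3 - <<'E'
from h import *
p=manip.observe()["tool_pos"]
down(p[0],p[1],.0636+.015,v=.02,guard=3)
print(F().round(2),manip.observe()["moment"].round(2))
E
```

```text
hit True pos [0.5259 0.2917 0.0936] under 0.03 df [0.75 0.89 7.32] dm [ 0.136 -0.265  0.08 ] t 12.98
[1.66 1.96 4.17] [ 0.35 -0.45 -0.03]
```

Firm upward contact at 32 mm depth, which is the pad, with about 9 N. I release, retract and check.

```bash
python3 - <<'E'
from h import *
p=manip.observe()["tool_pos"]
manip.set_gripper(.06);manip.dwell(.1);print(F(5).round(2))
manip.move_straight([p[0],p[1],.2],v=.15)
grab(.5035,-.0855)
c=manip.camera("scene");cv2.imwrite("pics/scene4.png",c["img"])
cv2.imwrite("pics/v4.png",cv2.resize(c["img"][60:260,140:480],None,fx=2.3,fy=2.3,interpolation=2))
E
```

```text
[0.3  0.37 0.26]
at [ 0.5043 -0.0851  0.0636]
w 0.03246676434667704 f0 [0.35 0.25 0.09] [-1.76  0.34  6.22]
lifted [ 0.01 -0.14 -5.19] mass g 538.2471359152665 t 19.475
```

View pics/v4.png

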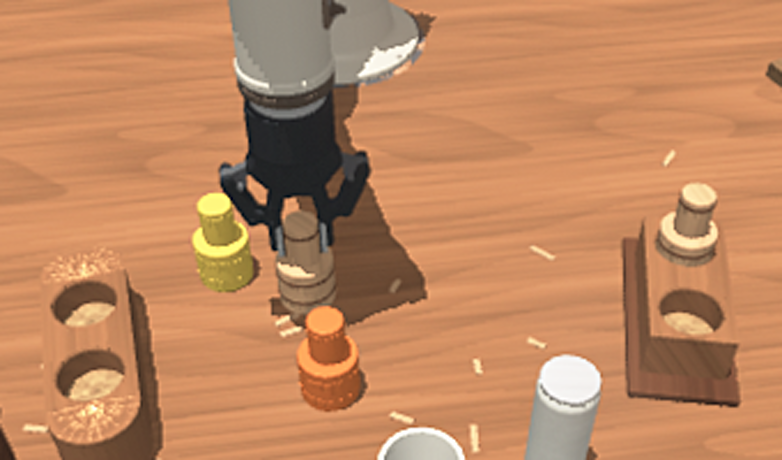

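A stands upright in square pocket 1 (crop (690,225)). B weighs about 538 g, so it is heavy too and goes to square pocket 0. The target is A's final position plus the measured pocket spacing.

```bash
python3 - <<'E'
from h import *
x,y=.612,.2676
manip.move_straight([.5035,-.0855,.235],v=.2)
manip.move_to([x,y,.235],D)
manip.move_straight([x,y,.138],v=.12);manip.dwell(.3)
p=manip.observe()["tool_pos"];print(p)
x,y=2*np.array([x,y])-p[:2]
print(F().round(2))
down(x,y,.0636+.052)
print(F().round(2),manip.observe()["moment"].round(2))
E
```

```text
[0.61230351 0.2677244  0.13864518]
[-0.38  0.2  -5.63]
hit True pos [0.6113 0.2675 0.1178] under 0.0542 df [2.83 3.23 1.65] dm [ 0.742 -0.831  0.008] t 23.91
[ 3.34  3.47 -2.83] [ 1.09 -1.02  0.05]
```

```bash
python3 - <<'E'
from h import *
p=manip.observe()["tool_pos"]
x,y=p[0]+.001,p[1]+.001
manip.move_straight([x,y,p[2]],v=.02);manip.dwell(.2);print(manip.observe()["tool_pos"],F().round(2),manip.observe()["moment"].round(2))
f=F(5)
if np.hypot(f[0],f[1])<1.5:
    down(x,y,.0636+.015,v=.02,guard=3)
    print(F().round(2),manip.observe()["moment"].round(2))
E
```

```text
[0.61161093 0.26800255 0.1172368 ] [ 0.65  0.87 -5.75] [ 0.21 -0.24  0.01]
hit True pos [0.6118 0.2684 0.0893] under 0.0257 df [0.69 0.58 8.58] dm [-0.036 -0.262 -0.009] t 26.28
[1.46 1.72 3.88] [ 0.4  -0.6  -0.01]
```

B landed vertically at 36 mm depth with about 9 N. I release, retract clear and check.

```bash
python3 - <<'E'
from h import *
p=manip.observe()["tool_pos"]
manip.set_gripper(.06);manip.dwell(.1);print(F(5).round(2))
manip.move_straight([p[0],p[1],.23],v=.15)
manip.move_to([.45,.0,.3],D);manip.dwell(.3)
print(F(5).round(2),manip.observe()["t"])
c=manip.camera("scene");cv2.imwrite("pics/v5.png",cv2.resize(c["img"][100:300,140:480],None,fx=2.3,fy=2.3,interpolation=2))
E
```

```text
[-0.08  0.41 -0.29]
[-0.15 -0.03 -0.12] 29.8
```

View pics/v5.png

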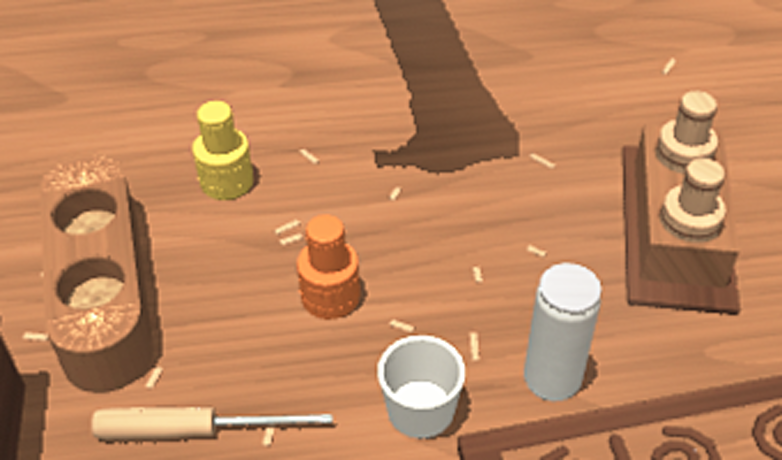

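Both weights stand upright in the square rack at crop (690,130) and (695,200). The can, pot and gouge are where they were and the gripper is clear.

```bash
python3 -c "
from station import manip
manip.sign_off()"
```

```text
the job is handed in; nothing more can be done
```

Both weights turned out to be steel-cored, so both now stand in the square-ended rack, and the job is handed in at about 30 s on the robot's clock.

- **Weighing:** each weight was lifted 25 mm and held still for over a second. Weight A read about 509 g and weight B about 538 g, both within the heavy range.
- **Seating:** A went into pocket 1, about 32 mm below the rim, and B into pocket 0, about 36 mm below. Both stopped on the pad with about 9 N, under the 20 N limit, and were let go there.
- **Last check:** the final scene picture shows both upright in their pockets. The glue can, glue pot and gouge look unmoved, and the gripper was clear with no force on it. I did not take a final top view.
- **What disagreed:** the two cameras differed by about 4 mm in x, and the top view's rim fits on the square rack were thrown off by shadow. I relied mainly on the scene view. Each weight touched its pocket wall once on the way in (about 4–5 N sideways), and I shifted it about 1 mm before lowering further.

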